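Show the service key to the reader, then hold it home in the token vault's hub

TASK

Take the blue-handled service key out of its stand, point its tip square at the blue window of the tilted reader from two to three centimetres away without touching the reader, and hold it steady there for a good second. Then push the key down into the hub on the token vault, turning it until its red rib slips into the keyway, and keep pushing until its collar is fully home against the spring. Finish while still gripping the key and holding it down, and leave the token box, spray bottle and calculator where they are.

Things in the scene. Friction and masses are not known exactly. Their poses are not given: they have to be found in the camera images.
- key: Service key, loose, about 0.16 kg, upright in its stand at the start, collar resting on the stand. Origin: centre of the tip (lowest point); z up the shaft to the handle, x towards the red rib, y across the handle's flat sides. Steel shaft 18 mm diameter, 50 mm long; its first 5 mm taper to 13 mm. At the start the rib points away from the robot (world +x) within 50 degrees.
- key_rib (a point): Foot of the key's single red rib, at x 13.5, z 14 mm in the key's frame. The rib is 7 mm wide, runs from 14 to 50 mm above the tip and reaches 13.5 mm from the axis; below it the nose is plain round.
- key_handle (a point): Middle of the key's blue handle block, on the axis 78 mm above the tip. The block is 42 mm along the key's x, 24 mm along y (the width to grip), from 56 to 100 mm above the tip, with a red square on top at the rib side. Below it the collar, a dark disc 44 mm in diameter, lies 50 to 56 mm above the tip.
- stand: Grey key stand, 70 x 70 x 62 mm high, fixed, with an upright 31 mm hole; origin under its centre. It is at the left or the right, the reader at the other side.
- reader_face: Face of the fixed desk reader: white panel 85 x 100 mm with a blue window, a disc 30 mm in diameter with a white centre dot. Origin: centre of the window, on the surface, 88 mm above the desk. z: outward normal, leaning 30 degrees from vertical towards the robot; x up the slope. The key is square to it when its z axis is parallel to this z, tip towards the window.
- hub: Release hub, a fixed steel collar of 48 mm diameter in the grey token vault (160 x 180 x 60 mm). Origin: on the bore axis at desk level; z up. Inside is a fixed brass bush with a 21 mm round bore and one keyway. The keyway points along this x axis (yellow mark) only within 24 degrees either way: see it from above or find it by turning. This x points away from the robot within 45 degrees.
- hub_top (a point): Centre of the hub's flat top, 75 mm above the desk. Keyway: 10 mm wide, out to 15.5 mm from the axis, open from the top. At a wrong angle the nose enters 14 mm and the rib rests on the bush; at the right one (play 6 degrees either way) the key slides on, meets the spring plunger with its tip 34 mm down, and is home with its collar on this top, tip 50 mm down.
- plunger (a joint): Spring plunger at the bottom of the bore: metres pressed down, 0 with nothing on it, 0.016 with the key home (limit 0.018). Its spring pushes up with 4 N at first touch and 10.4 N with the key home, so the key rises if let go.
- token_box: Bystander: open clear box, 100 x 130 x 60 mm, holding tokens, 0.5 kg, loose. Origin under its centre.
- spray_bottle: Bystander: upright blue spray bottle with white head, 76 mm diameter, 176 mm tall, loose. Origin under its centre.
- calculator: Bystander: grey desk calculator lying flat, 130 x 90 x 14 mm, loose. Origin under its centre.

How it is judged:
On the way, in this order (a step that is already met when the one before it is completed fails the run):
1. the gripped key points square at the reader's window from 2 to 3 cm (10 to 45 mm), still, for a second (x of key in the frame of reader_face between -0.015 and 0.015 m and y of key in the frame of reader_face between -0.015 and 0.015 m and z of key in the frame of reader_face between 0.01 and 0.045 m and angle between the z axis of key and the z axis of reader_face, either way round below 0.2 rad and linear speed of key below 0.03 m/s and angular speed of key below 0.2 rad/s and contact force between the fingers and key above 1 N), for 0.8 s.
2. the rib has slipped into the keyway (x of key in the frame of hub between -0.004 and 0.004 m and y of key in the frame of hub between -0.004 and 0.004 m and z of key in the frame of hub below 0.052 m), for 0.1 s.
At the end, for the whole second after the job is handed in: The key stands upright (within 0.08 rad) in the hub, centred within 3 mm, its collar within 3 mm of the hub's top, the plunger pressed more than 12 mm, the key still gripped and pressed on the hub or plunger with more than 5 N, at rest (x of key in the frame of hub between -0.003 and 0.003 m and y of key in the frame of hub between -0.003 and 0.003 m and z of key in the frame of hub below 0.028 m and angle between the z axis of key and the z axis of hub, either way round below 0.08 rad and value of joint plunger above 0.012 m and contact force between key and hub above 5 N and contact force between the fingers and key above 2 N and linear speed of key below 0.02 m/s); the arm keeps its last pose, push and grip.
It fails at once if the key or the fingers touch the reader (contact force between any of key, the fingers and reader_face above 1 N).
It fails at once if the token box, spray bottle or calculator is moved more than 20 mm or tipped (distance of any of token_box, spray_bottle, calculator from where it was at the start of the episode above 0.02 m or angle between spray_bottle's own z axis and vertical above 0.3 rad).
It also fails if it takes over 64 s, if anything falls off the work surface, if the arm or the gripper's body presses on something with over 40 N, if the wrist force passes 120 N, or if a joint passes its speed limit or range.

ROBOT

A 6-joint arm with a two-finger parallel gripper is mounted at the origin on the work surface. World frame = base frame: x ahead of the robot, y to its left, z up, the work surface at z = 0. Lengths are in m, angles in rad, forces in N, time in s.
With the tool pointing down it reaches from about 0.3 to 1 m from the base axis. Payload 5.1 kg.
Tool frame: the origin (TCP) lies midway between the tips of the shut fingers; the grasp point (between the pads) lies 19 mm behind it; z points along the fingers, y is the line along which they close (so a half turn about z gives the same grasp; the last joint's range is limited). The gripper opens to 95 mm and grips with 3 to 60 N. Pads are 20 mm wide; open, the fingers measure 119 mm over their backs; the gripper's body (75 mm by 180 mm) begins 59 mm behind the grasp point.
Start: joints at [1.175, 0.124, 1.65, -0, 1.367, -0.083], TCP at [0.2, 0.618, 0.215] pointing down, gripper open.
Joint ranges: [-2.61, 2.61], [-1.02, 2.33], [0.03, 2.71], [-1.35, 4.49], [0.32, 2.68], [-2.91, 2.91]. Speed limits (rad/s): [2.57, 2.57, 3.14, 3.14, 3.14, 3.14].

INTERFACE

Orientations are given as a rotation vector (axis times angle).
In Python, from workcell import state, eyes, bot gives the robot as it stands.
- The arm moves only by the tool arm_command, never from a script. Its arguments are lists of equal length, an entry for each row: "hand": the opening in per cent of the stroke, from 0 (shut) to 100 (fully open); "delta_pos": the shift along the tool's x, y, z in m, a list of three; "twist": the turn about the tool's z in rad. A call has exactly 5 rows; each row is the pose to reach, as a shift and turn from the pose commanded when the call began, along the tool's axes at that moment; what a row does not reach only later rows make up. A row lasts 1/10 s, in which the tool goes at most 50 mm and 8.59 degrees, less where a joint would pass 70% of its speed; a pose out of reach is approached as far as the arm can. A call with a gripper value outside its range is refused whole. The fingers move at their own pace and stop on an object; the grip force is fixed at half the most. Time passes only in rows, so rows that repeat a pose let the fingers close, or fill a call up. It gives the time, the measured TCP pose, the force, the opening and the grip force at its end, in the units of the state.
- state(): the state, without advancing time (a new reading comes with each control period).
- eyes.camera(name): name is "scene" or "top" or "wrist"; returns (picture, depth): 480x640x3 uint8, blue, green, red; 480x640 float32, m along the optical axis (not along the pixel's ray), 0 where there is no reading.
- eyes.get_calibration(name): a dict with "fovy" (degrees; the focal length in pixels is half the picture's height over the tangent of half this angle, whatever the lens; pixels are square), "cx", "cy" (the principal point, pixels), "rvec" (rotation vector, rad) and "tvec" (3), from world to camera coordinates, as OpenCV has them; the wrist camera has in their place "hand_eye" (4x4, takes a point from camera to tool coordinates, whose origin is the TCP and whose axes are the flange's). Camera axes: x right, y down, z forward; pixel columns grow to the right and rows downward; lengths in m; the calibration is good to about 2 mm. The wrist camera is an equidistant fisheye: a pixel r from the principal point sees the ray r / f radians off the axis. A picture is of the moment at which its call begins: read the wrist's pose just before it. get_calibration takes no time and is no camera call.
- bot.sign_off(): hands the job in; it is judged then, once.
Trained networks look in the newest picture that a camera, given by its name, has taken for a name from the list of things; names that differ only in an ending like _2 or _b are one class to them, and where a whole thing is asked for, a point or a joint stands for the part that bears it (a point fixed in the world has none). Each returns a list of dicts, best first, with "conf" (0 to 1); they miss things now and then, are a little off and sometimes report something else, mostly with a low value. They report only what shows in the picture. A call takes as long as a camera call.
- eyes.spot_in(query, camera): "point" ([row, column] in pixels, amid what is visible of it).
The state is a dict: "time_s": time; "q": joint angles; "joint_velocities": joint speeds; "joint_torque": joint torques, N m; "tool_pos": TCP position; "tcp_rot": TCP orientation; "contact_force": force on the tool from outside, world axes, zero at the start; "ft_torque": the same for the moment, N m; "finger_gap": opening from 0.0 (shut) to 1.0 (fully open); "finger_force": force on a finger pad.
Only numpy, scipy, OpenCV 4.12 (cv2) and the standard library are available. Lean on these libraries where they do the work, as an engineer would, in place of code of your own. Each camera call takes 0.05 s, during which the arm holds its last target. There are 200 camera calls.

## Working session

There is one attempt and no reset: what is moved stays moved. The work goes in short steps, Python scripts to look and compute and a tool call to move; the robot and the scene stay as the last step left them, time stands still between calls to the robot, and variables do not carry over. Pictures are saved under pics/ and viewed, at most 10 in all, crops included, and the job is handed in when it is done.

Besides the shell and the picture viewer there is one more tool, called by a JSON object that holds its "fn" and its "kwargs", one argument or row to a line. arm_command: Moves the arm, as the interface text tells. Its arguments: {"type":"object","properties":{"hand":{"type":"array"},"delta_pos":{"type":"array"},"twist":{"type":"array"}},"required":["hand","delta_pos","twist"]}

```bash
ls; mkdir -p pics
cat > h.py <<'E'
import numpy as np, cv2
from scipy.spatial.transform import Rotation as R
from workcell import state, eyes, bot
def K(c): f=240/np.tan(np.radians(c['fovy'])/2); return f,c['cx'],c['cy']
def cloud(name,d,s=None):
    c=eyes.get_calibration(name); f,cx,cy=K(c)
    v,u=np.mgrid[0:480,0:640].astype(float)
    x,y=(u-cx)/f,(v-cy)/f
    if name=='wrist':
        r=np.hypot(x,y); k=np.where(r>1e-9,np.tan(np.minimum(r,1.5))/np.maximum(r,1e-9),1); x,y=x*k,y*k
    P=np.dstack([x*d,y*d,d])
    if name=='wrist':
        H=np.array(c['hand_eye']); P=P@H[:3,:3].T+H[:3,3]
        return P@R.from_rotvec(s['tcp_rot']).as_matrix().T+np.array(s['tool_pos'])
    M=R.from_rotvec(np.ravel(c['rvec'])).as_matrix()
    return (P-np.ravel(c['tvec']))@M
E
python3 - <<'E'
from h import *
np.set_printoptions(precision=4,suppress=True)
s=state(); print(s); print(R.from_rotvec(s['tcp_rot']).as_matrix())
for n in ('top','scene','wrist'):
    s=state(); im,d=eyes.camera(n); cv2.imwrite(f'pics/{n}0.png',im); P=cloud(n,d,s); np.save(f'{n}0.npy',P)
    print(n,eyes.get_calibration(n))
    for q in ('key','key_handle','stand','reader_face','hub','hub_top','token_box','spray_bottle','calculator'):
        for r in eyes.spot_in(q,n)[:1]:
            p=r['point']; print(q,np.round(p),round(r['conf'],2),P[int(p[0]),int(p[1])])
E
```

```text
pics
{'time_s': 0.0, 'q': array([ 1.1754,  0.1245,  1.6516, -0.    ,  1.3675, -0.0826]), 'joint_velocities': array([ 0.0004, -0.0004,  0.0012, -0.    ,  0.0003, -0.0013]), 'joint_torque': array([  0.0013, -41.7612, -35.993 ,   0.0774,   0.0492,  -0.0002]), 'tool_pos': array([0.1998, 0.6179, 0.2134]), 'tcp_rot': array([-0.4893, -3.1028,  0.0031]), 'contact_force': array([-0.2716, -1.019 ,  0.1054]), 'ft_torque': array([-0.0196, -0.0372,  0.0246]), 'finger_force': 0.0, 'finger_gap': 0.9986532001755497}
[[-0.9515  0.3077 -0.0008]
 [ 0.3077  0.9515 -0.0019]
 [ 0.0001 -0.002  -1.    ]]
top {'fovy': 51.65132314643769, 'cx': 314.90755324395644, 'cy': 253.020894023548, 'rvec': array([ 2.0305, -2.2041,  0.2269]), 'tvec': array([0.0466, 0.6431, 0.7917])}
key [322. 483.] 0.84 [ 0.5022 -0.2616  0.1094]
key_handle [323. 477.] 0.96 [ 0.5021 -0.2607  0.0872]
stand [222. 201.] 0.75 [0.7301 0.1998 0.0188]
reader_face [312. 140.] 0.68 [0.5648 0.2886 0.0925]
hub [315. 317.] 0.66 [ 0.542  -0.0014  0.0398]
hub_top [314. 314.] 0.67 [0.5424 0.0055 0.0409]
token_box [224. 201.] 0.77 [0.7269 0.1987 0.0159]
s
[... 316 characters left out ...]
2721  0.0984]
key_handle [210. 186.] 0.81 [ 0.5266 -0.2684  0.0963]
stand [233. 188.] 0.68 [ 0.538  -0.2691  0.0441]
reader_face [209. 440.] 0.9 [0.5965 0.2759 0.1067]
hub [222. 313.] 0.63 [0.565  0.0051 0.0701]
token_box [282. 414.] 0.61 [0.7252 0.1957 0.0231]
spray_bottle [282. 161.] 0.65 [ 0.745  -0.2948  0.0946]
calculator [310. 310.] 0.58 [ 0.7684 -0.021   0.0133]
wrist {'fovy': 65.70646984690485, 'cx': 317.20249735117926, 'cy': 236.01086074746362, 'hand_eye': array([[ 0.0011, -0.9718, -0.2359,  0.0662],
       [ 1.    ,  0.001 ,  0.0005,  0.0003],
       [-0.0002, -0.2359,  0.9718, -0.1695],
       [ 0.    ,  0.    ,  0.    ,  1.    ]])}
stand [465.   0.] 0.62 [ 0.5088 -0.2371  0.0131]
```

View pics/top0.png

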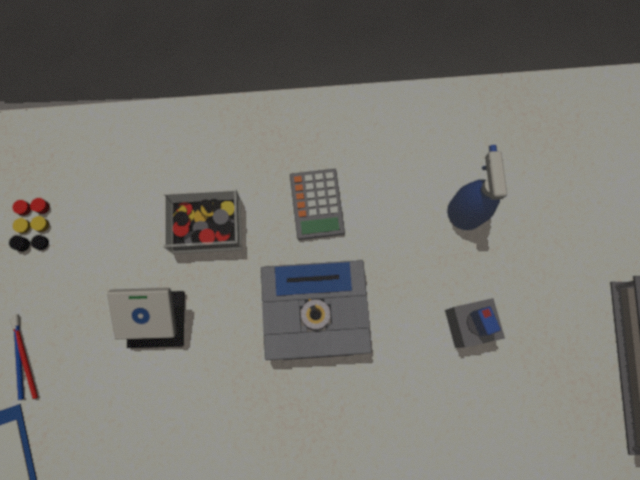

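View pics/scene0.png

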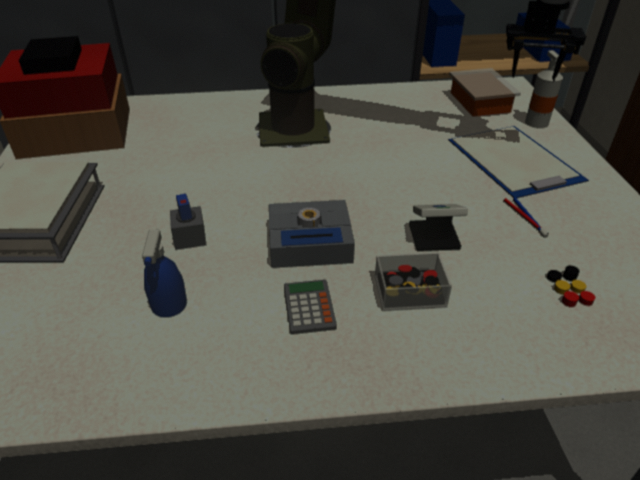

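```bash
cat > m.py <<'E'
from h import *
np.set_printoptions(precision=4,suppress=True)
im=cv2.imread('pics/top0.png').astype(int); P=np.load('top0.npy'); B,G,Rr=im[...,0],im[...,1],im[...,2]
v,u=np.mgrid[0:480,0:640]
w=(u>440)&(u<520)&(v>295)&(v<355)
t=w&(P[...,2]>.085); print('key top',t.sum(),P[t].mean(0),P[t].min(0),P[t].max(0))
red=t&(Rr>B+20); print('red',red.sum(),P[red].mean(0))
print('rect',cv2.minAreaRect(P[t][:,:2].astype(np.float32)))
st=w&(abs(P[...,2]-.062)<.006); print('stand',cv2.minAreaRect(P[st][:,:2].astype(np.float32)))
w=(u>100)&(u<190)&(v>280)&(v<352); t=w&(P[...,2]>.045)
Q=P[t]; 
for _ in range(3):
    c=Q.mean(0); n=np.linalg.svd(Q-c,full_matrices=False)[2][2]; n*=np.sign(n[2]); Q=P[t]; Q=Q[abs((Q-c)@n)<.005]
print('reader n',n,c,len(Q),np.degrees(np.arccos(n[2])),np.degrees(np.arctan2(n[1],n[0])))
bl=t&(B>Rr+25)&(G<B-10); print('win',bl.sum(),P[bl].mean(0),u[bl].mean(),v[bl].mean(),'r',np.ptp(P[bl],0))
w=(u>280)&(u<350)&(v>285)&(v<345); t=w&(P[...,2]>.069); print('hub',t.sum(),cv2.minEnclosingCircle(P[t][:,:2].astype(np.float32)),np.median(P[t][:,2]))
y=w&(Rr>B+50); print('yel',y.sum(),P[y].mean(0))
print('desk',[P[450,300],P[400,300],P[150,350]])
E
python3 m.py
python3 - <<'E'
import cv2
im=cv2.imread('pics/top0.png'); f=lambda a:cv2.resize(a,None,fx=5,fy=5,interpolation=cv2.INTER_CUBIC)
cv2.imwrite('pics/crop1.png',cv2.hconcat([f(im[280:350,280:350]),f(im[285:355,445:515])]))
E
```

```text
key top 534 [ 0.5021 -0.2603  0.1313] [ 0.4724 -0.2869  0.0851] [0.5255 0.0097 0.9052]
red 47 [ 0.516  -0.2698  0.1121]
rect ((0.47868239879608154, -0.13945655524730682), (0.04278815537691116, 0.29549703001976013), 10.657987594604492)
stand ((0.5035621523857117, -0.271781861782074), (0.06991144269704819, 0.07096561044454575), 7.43007755279541)
reader n [-0.552   0.0363  0.8331] [0.5633 0.2868 0.0902] 2854 33.585211860910704 176.24087430352733
win 177 [0.5594 0.2881 0.0886] 140.14124293785312 315.40677966101697 r [0.0233 0.027  0.0165]
hub 540 ((0.5188668370246887, 0.010032047517597675), 0.04658609256148338) 0.0743799249129817
yel 121 [0.5375 0.0012 0.0769]
desk [array([ 0.3148,  0.0467, -0.0016]), array([ 0.3977,  0.0404, -0.0006]), array([ 0.8565, -0.0922,  0.0007])]
```

View pics/crop1.png

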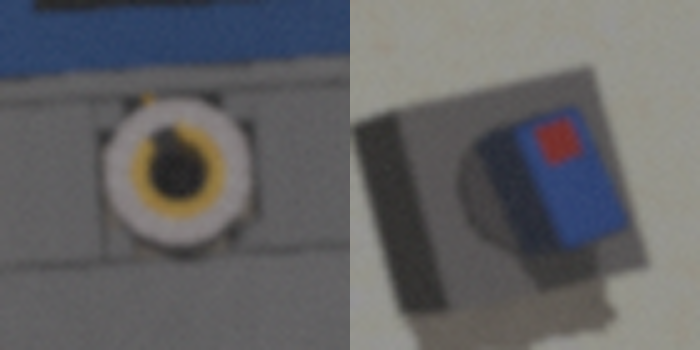

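```bash
cat >> h.py <<'E'
def ray(name,uv,z):
    c=eyes.get_calibration(name); f,cx,cy=K(c); M=R.from_rotvec(np.ravel(c['rvec'])).as_matrix()
    o=-M.T@np.ravel(c['tvec']); d=M.T@np.array([(uv[0]-cx)/f,(uv[1]-cy)/f,1]); return o+d*(z-o[2])/d[2]
E
python3 - <<'E'
from h import *
np.set_printoptions(precision=4,suppress=True)
a=lambda x,y:ray('top',(x/5+280-.4,y/5+280-.4),.075)
b=lambda x,y:ray('top',((x-350)/5+445-.4,y/5+285-.4),.112)
ang=lambda d:np.degrees(np.arctan2(d[1],d[0]))
bore,kw,ym,ring=a(178,172),a(163,133),a(148,98),a(178,172)
print('hub',bore,'kw',ang(kw-bore),'mark',ang(ym-bore),'ring c',a(180,171))
c=[b(515,135),b(582,107),b(628,220),b(567,248)]; m=sum(c)/4; red=b(560,141)
print('key',m,'long axis',ang(c[0]-c[3]),ang(c[1]-c[2]),'red',ang(red-m),'len',np.linalg.norm(c[0]-c[3]),np.linalg.norm(c[0]-c[1]))
c=eyes.get_calibration('top');print('cam',-R.from_rotvec(c['rvec']).as_matrix().T@c['tvec'])
im=cv2.imread('pics/top0.png').astype(int);v,u=np.mgrid[0:480,0:640]
# window: plane through known z .088
print('win',ray('top',(140.1,315.4),.088))
# hub ring by brightness
g=im.min(2); w=(np.hypot(u-315.6,v-314.4)<20)&(g>105); print(w.sum(),u[w].mean(),v[w].mean(),cv2.minEnclosingCircle(np.c_[u[w],v[w]].astype(np.float32)))
print('ring',ray('top',cv2.minEnclosingCircle(np.c_[u[w],v[w]].astype(np.float32))[0],.075))
P=np.load('scene0.npy')
v,u=np.mgrid[0:480,0:640]
w=(u>405)&(u<475)&(v>195)&(v<225)&(P[...,2]>.045);Q=P[w]; 
for _ in range(3):
    cc=Q.mean(0); n=np.linalg.svd(Q-cc,full_matrices=False)[2][2]; n*=np.sign(n[2]);Q=P[w]; Q=Q[abs((Q-cc)@n)<.005]
print('scene reader',n,cc,len(Q))
E
```

```text
hub [0.5394 0.0021 0.075 ] kw 16.4072387525425 mark 17.44100193642892 ring c [0.5397 0.0014 0.075 ]
key [ 0.5042 -0.2725  0.112 ] long axis 16.881905120766955 13.86654614363727 red 11.381909114351194 len 0.03829769761675782 0.023774438805189018
cam [0.4724 0.0097 0.9052]
win [0.5596 0.2884 0.088 ]
355 315.23661971830984 313.54084507042256 ((315.2894592285156, 313.868408203125), 14.574647903442383)
ring [0.5396 0.0019 0.075 ]
scene reader [-0.5934  0.0701  0.8018] [0.6316 0.2648 0.1231] 272
```

{"fn": "arm_command", "kwargs": {
  "hand": [100,100,100,100,100],
  "delta_pos": [
    [-0.029,-0.038,0],
    [-0.058,-0.076,0],
    [-0.087,-0.114,0],
    [-0.116,-0.152,0],
    [-0.141,-0.188,0]
  ],
  "twist": [0,0,0,0,0]
}}

```text
time_s: 2.0
tool_pos: [0.2767, 0.3943, 0.2147]
tcp_rot: [0.489, 3.103, 0.0]
contact_force: [0.1, -0.6, 0.0]
finger_gap: 0.999
finger_force: 0.0
```

{"fn": "arm_command", "kwargs": {
  "hand": [100,100,100,100,100],
  "delta_pos": [
    [-0.029,-0.038,0],
    [-0.058,-0.076,0],
    [-0.087,-0.114,0],
    [-0.116,-0.152,0],
    [-0.141,-0.188,0]
  ],
  "twist": [0,0,0,0,0]
}}

```text
time_s: 2.5
tool_pos: [0.353, 0.1721, 0.215]
tcp_rot: [0.489, 3.102, 0.001]
contact_force: [0.1, 0.7, 0.2]
finger_gap: 0.998
finger_force: 0.0
```

{"fn": "arm_command", "kwargs": {
  "hand": [100,100,100,100,100],
  "delta_pos": [
    [-0.029,-0.038,0],
    [-0.058,-0.076,0],
    [-0.087,-0.114,0],
    [-0.116,-0.152,0],
    [-0.141,-0.188,0]
  ],
  "twist": [0,0,0,0,0]
}}

```text
time_s: 3.0
tool_pos: [0.4294, -0.0506, 0.2151]
tcp_rot: [0.491, 3.102, -0.0]
contact_force: [-0.1, 0.4, -0.1]
finger_gap: 1.001
finger_force: 0.0
```

{"fn": "arm_command", "kwargs": {
  "hand": [100,100,100,100,100],
  "delta_pos": [
    [-0.029,-0.038,0],
    [-0.058,-0.076,0],
    [-0.087,-0.114,0],
    [-0.116,-0.152,0],
    [-0.141,-0.188,0]
  ],
  "twist": [-0.12,-0.24,-0.36,-0.48,-0.576]
}}

```text
time_s: 3.5
tool_pos: [0.5057, -0.273, 0.2148]
tcp_rot: [-0.418, 3.113, -0.0]
contact_force: [0.7, -0.1, -0.1]
finger_gap: 1.001
finger_force: 0.0
```

Run:
```python
from h import *
np.set_printoptions(precision=4,suppress=True)
s=state(); im,d=eyes.camera('wrist'); cv2.imwrite('pics/w1.png',im); P=cloud('wrist',d,s); np.save('w1.npy',P)
print(s['tool_pos'],s['q'],eyes.spot_in('key_handle','wrist')[:2])
B,G,Rr=[im[...,i].astype(int) for i in range(3)]
c=P-np.array([.504,-.272,.112]); t=(np.hypot(c[...,0],c[...,1])<.04)&(abs(c[...,2])<.006)
r=cv2.minAreaRect(P[t][:,:2].astype(np.float32)); print(t.sum(),r,P[t].mean(0)); red=t&(Rr>B+20); print('red',red.sum(),P[red].mean(0))
t=(np.hypot(c[...,0],c[...,1])<.06)&(abs(P[...,2]-.062)<.004); print(P[t].mean(0))
```

```text
[ 0.5057 -0.273   0.2148] [-0.5884 -0.0421  1.8213  0.0001  1.362  -2.426 ] [{'point': [225.3, 317.8], 'conf': 0.76}]
1690 ((0.5039052367210388, -0.27351269125938416), (0.041836902499198914, 0.023669380694627762), 15.929080963134766) [ 0.5033 -0.2735  0.1112]
red 227 [ 0.5158 -0.2698  0.1122]
[ 0.4993 -0.2745  0.0615]
```

View pics/w1.png

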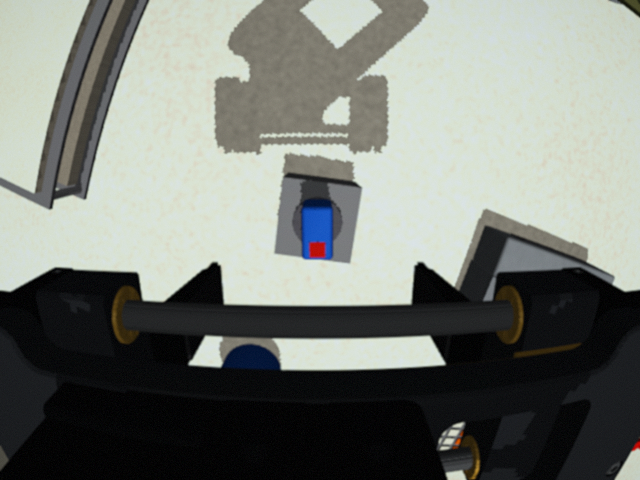

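{"fn": "arm_command", "kwargs": {
  "hand": [100,100,100,100,100],
  "delta_pos": [
    [0.002,0,0.035],
    [0.002,0,0.07],
    [0.002,0,0.105],
    [0.002,0,0.13],
    [0.002,0,0.14]
  ],
  "twist": [0,0,0,0,0]
}}

```text
time_s: 4.1
tool_pos: [0.5014, -0.2692, 0.0714]
tcp_rot: [0.412, -3.11, -0.006]
contact_force: [0.0, -1.0, 0.3]
finger_gap: 0.999
finger_force: 0.0
```

{"fn": "arm_command", "kwargs": {
  "hand": [50,0,0,0,0],
  "delta_pos": [
    [0,0,0],
    [0,0,0],
    [0,0,0],
    [0,0,0],
    [0,0,0]
  ],
  "twist": [0,0,0,0,0]
}}

```text
time_s: 4.6
tool_pos: [0.504, -0.2715, 0.0759]
tcp_rot: [-0.412, 3.113, -0.002]
contact_force: [-0.1, -0.1, 0.8]
finger_gap: 0.633
finger_force: 0.0
```

{"fn": "arm_command", "kwargs": {
  "hand": [0,0,0,0,0],
  "delta_pos": [
    [0,0,0],
    [0,0,0],
    [0,0,0],
    [0,0,0],
    [0,0,0]
  ],
  "twist": [0,0,0,0,0]
}}

```text
time_s: 5.1
tool_pos: [0.5034, -0.2713, 0.0746]
tcp_rot: [-0.412, 3.114, -0.0]
contact_force: [0.3, -0.9, 0.1]
finger_gap: 0.251
finger_force: 30.0
```

{"fn": "arm_command", "kwargs": {
  "hand": [0,0,0,0,0],
  "delta_pos": [
    [0,0,-0.01],
    [0,0,-0.02],
    [0,0,-0.03],
    [0.003,0,-0.03],
    [0.006,0,-0.03]
  ],
  "twist": [0,0,0,0,0]
}}

```text
time_s: 5.6
tool_pos: [0.4976, -0.2729, 0.1053]
tcp_rot: [-0.412, 3.114, -0.001]
contact_force: [-0.0, -0.1, -1.5]
finger_gap: 0.251
finger_force: 30.0
```

{"fn": "arm_command", "kwargs": {
  "hand": [0,0,0,0,0],
  "delta_pos": [
    [0.004,0,0],
    [0.008,0,0],
    [0.012,0,0],
    [0.016,0,0],
    [0.02,0,0]
  ],
  "twist": [0,0,0,0,0]
}}

```text
time_s: 6.1
tool_pos: [0.4806, -0.2774, 0.1052]
tcp_rot: [-0.41, 3.107, -0.0]
contact_force: [10.2, 1.7, -2.4]
finger_gap: 0.253
finger_force: 30.0
```

{"fn": "arm_command", "kwargs": {
  "hand": [0,0,0,0,0],
  "delta_pos": [
    [0.004,0,0],
    [0.008,0,0],
    [0.012,0,0],
    [0.015,0,0],
    [0.015,0,0]
  ],
  "twist": [0,0,0,0,0]
}}

```text
time_s: 6.6
tool_pos: [0.4658, -0.2816, 0.105]
tcp_rot: [-0.41, 3.108, -0.001]
contact_force: [7.9, 2.1, -2.7]
finger_gap: 0.251
finger_force: 30.0
```

Run:
```python
from h import *
s=state(); print(s['tool_pos'],s['tcp_rot'],s['contact_force'])
im,d=eyes.camera('scene'); a=cv2.resize(im[150:270,120:280],None,fx=4,fy=4,interpolation=cv2.INTER_CUBIC)
s=state(); im2,d2=eyes.camera('wrist'); np.save('w2.npy',cloud('wrist',d2,s)); cv2.imwrite('pics/w2full.png',im2)
b=cv2.resize(im2[100:360,200:440],(443,480))
cv2.imwrite('pics/tilt.png',cv2.resize(cv2.hconcat([a,b]),None,fx=.72,fy=.72))
```

```text
[ 0.46583726 -0.28159846  0.10501141] [-4.09628948e-01  3.10814226e+00 -1.05287202e-03] [ 7.88030851  2.05101815 -2.68315921]
```

View pics/tilt.png

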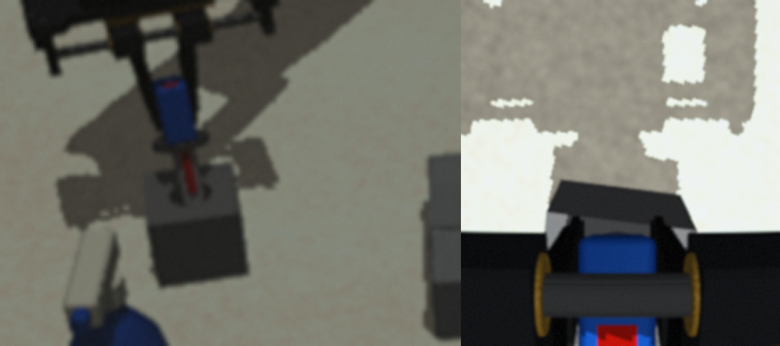

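{"fn": "arm_command", "kwargs": {
  "hand": [0,0,0,0,0],
  "delta_pos": [
    [0,0,-0.015],
    [0,0,-0.04],
    [0,0,-0.07],
    [0,0,-0.09],
    [0,0,-0.1]
  ],
  "twist": [0,0,0,0,0]
}}

```text
time_s: 7.2
tool_pos: [0.464, -0.2824, 0.207]
tcp_rot: [-0.412, 3.113, -0.003]
contact_force: [0.0, -0.2, -2.2]
finger_gap: 0.253
finger_force: 30.0
```

{"fn": "arm_command", "kwargs": {
  "hand": [0,0,0,0,0],
  "delta_pos": [
    [0,0,0],
    [0,0,0],
    [0,0,0],
    [0,0,0],
    [0,0,0]
  ],
  "twist": [0,0,0,0,0]
}}

```text
time_s: 7.7
tool_pos: [0.4634, -0.2815, 0.2036]
tcp_rot: [0.412, -3.113, -0.002]
contact_force: [-0.5, 0.2, -1.2]
finger_gap: 0.25
finger_force: 30.0
```

```bash
cat > tilt.py <<'E'
from h import *
import sys
np.set_printoptions(precision=4,suppress=True)
s=state(); im,d=eyes.camera('wrist'); cv2.imwrite('pics/w_%s.png'%sys.argv[1],im)
P=cloud('wrist',d,s); M=R.from_rotvec(s['tcp_rot']).as_matrix(); T=(P-np.array(s['tool_pos']))@M  # tool coords
print(s['tool_pos'],np.degrees(np.arctan2(M[1,0],M[0,0])))
B,G,Rr=[im[...,i].astype(int) for i in range(3)]
for nm,w in (('all',(B>Rr+40)|(Rr>B+40)),('red',Rr>B+40)):
    w=w&(abs(T[...,1])<.02)&(abs(T[...,0])<.08)&(abs(T[...,2])<.1)&(d>0)
    Q=T[w]; print(nm,len(Q),Q.mean(0),Q.min(0),Q.max(0))
    # side profile in tool x-z : print histogram of x,z
    if nm=='all':
        np.save('hb.npy',Q)
        h=np.round(Q[abs(Q[:,1])<.008][:,[0,2]]*1000/4)*4; k,c=np.unique(h,axis=0,return_counts=True)
        print([(int(a),int(b),int(n)) for (a,b),n in zip(k,c) if n>8])
E
python3 tilt.py a
```

```text
[ 0.4634 -0.2815  0.2036] -164.92128791072872
all 4054 [ 0.0036  0.0001 -0.0477] [-0.0221 -0.0133 -0.0998] [ 0.0342  0.014  -0.0104]
[(-20, -44, 154), (-20, -40, 51), (-16, -44, 98), (-16, -40, 282), (-12, -40, 373), (-12, -36, 11), (-8, -40, 123), (-8, -36, 28), (4, -36, 25), (4, -32, 132), (8, -36, 11), (8, -32, 408), (8, -12, 32), (12, -32, 369), (12, -28, 130), (16, -28, 33), (24, -92, 28)]
red 1489 [ 0.0073 -0.0004 -0.0695] [-0.0207 -0.0133 -0.0998] [ 0.0342  0.014  -0.0386]
```

Run:
```python
import numpy as np
Q=np.load('hb.npy'); Q=Q[(Q[:,2]<-.025)&(Q[:,2]>-.06)&(abs(Q[:,1])<.014)]
for _ in range(4):
    p=np.polyfit(Q[:,0],Q[:,2],1); r=Q[:,2]-np.polyval(p,Q[:,0]); Q=Q[abs(r)<.004]
a=np.arctan(p[0]); print(len(Q),np.degrees(a),Q[:,0].min(),Q[:,0].max(),r.std())
# key up dir in tool (x,z): leaning
up=np.array([np.sin(a),-np.cos(a)]); 
t=Q[:,[0,2]]@np.array([np.cos(a),np.sin(a)]); print('along',np.percentile(t,[0.5,99.5]))
off=(Q[:,[0,2]]@up).mean(); ax=np.array([np.cos(a),np.sin(a)])
tm=np.percentile(t,[0.5,99.5]).mean(); top=ax*tm+up*off; print('top centre',top,'tip (x,z tool)',top-up*.1,'y',np.percentile(Q[:,1],[1,99]))
```

```text
3214 20.15598774732087 -0.021067913734114225 0.014409088243450623 0.0009528606860011848
along [-0.03363479  0.00360929]
top centre [-0.00271633 -0.0361683 ] tip (x,z tool) [-0.03717405  0.0577075 ] y [-0.01099602  0.0116861 ]
```

{"fn": "arm_command", "kwargs": {
  "hand": [0,0,0,0,0],
  "delta_pos": [
    [0,0,0.03],
    [0,0,0.06],
    [0,0,0.085],
    [0,0,0.098],
    [0,0,0.104]
  ],
  "twist": [0,0,0,0,0]
}}

```text
time_s: 8.25
tool_pos: [0.4659, -0.2821, 0.1016]
tcp_rot: [-0.411, 3.11, -0.002]
contact_force: [5.1, 2.0, 4.3]
finger_gap: 0.252
finger_force: 30.0
```

{"fn": "arm_command", "kwargs": {
  "hand": [0,0,0,0,0],
  "delta_pos": [
    [0.003,0,0],
    [0.007,0,0],
    [0.011,0,0],
    [0.015,0,0],
    [0.018,0,0]
  ],
  "twist": [0,0,0,0,0]
}}

```text
time_s: 8.75
tool_pos: [0.4493, -0.2869, 0.1025]
tcp_rot: [-0.41, 3.107, -0.004]
contact_force: [8.5, 2.1, -2.0]
finger_gap: 0.248
finger_force: 30.0
```

{"fn": "arm_command", "kwargs": {
  "hand": [0,0,0,0,0],
  "delta_pos": [
    [0,0,-0.01],
    [0,0,-0.03],
    [0,0,-0.06],
    [0,0,-0.09],
    [0,0,-0.104]
  ],
  "twist": [0,0,0,0,0]
}}

```text
time_s: 9.25
tool_pos: [0.4471, -0.2875, 0.2086]
tcp_rot: [-0.412, 3.112, -0.006]
contact_force: [1.3, -0.1, -1.4]
finger_gap: 0.249
finger_force: 30.0
```

{"fn": "arm_command", "kwargs": {
  "hand": [0,0,0,0,0],
  "delta_pos": [
    [0,0,0],
    [0,0,0],
    [0,0,0],
    [0,0,0],
    [0,0,0]
  ],
  "twist": [0,0,0,0,0]
}}

```text
time_s: 9.75
tool_pos: [0.4458, -0.2861, 0.2032]
tcp_rot: [0.412, -3.113, -0.003]
contact_force: [0.9, 0.0, -1.6]
finger_gap: 0.251
finger_force: 30.0
```

```bash
cat >> tilt.py <<'E'
Q=np.load('hb.npy'); Q=Q[(Q[:,2]<-.02)&(Q[:,2]>-.06)&(abs(Q[:,1])<.014)]
for _ in range(5):
    p=np.polyfit(Q[:,0],Q[:,2],1); r=Q[:,2]-np.polyval(p,Q[:,0]); Q=Q[abs(r)<max(.003,2*r.std())]
a=np.arctan(p[0]); print(len(Q),np.degrees(a),r.std())
up=np.array([np.sin(a),-np.cos(a)]); ax=np.array([np.cos(a),np.sin(a)])
t=Q[:,[0,2]]@ax; e=np.percentile(t,[0.5,99.5]); off=(Q[:,[0,2]]@up).mean(); print('along',e)
top=ax*(e[0]+.021)+up*off; print('top centre',top,'tip',top-up*.1,'y',np.percentile(Q[:,1],[1,99]))
E
python3 tilt.py b
```

```text
[ 0.4458 -0.2861  0.2032] -164.91833923701742
all 3669 [ 0.0021  0.0001 -0.049 ] [-0.0388 -0.0148 -0.0999] [ 0.0342  0.0139 -0.0031]
[(-20, -44, 92), (-16, -44, 371), (-16, -40, 66), (-12, -44, 64), (-12, -40, 363), (-8, -40, 157), (-8, -36, 18), (4, -32, 238), (4, -28, 20), (8, -32, 104), (8, -28, 344), (12, -28, 120), (12, -24, 15), (24, -92, 28)]
red 1337 [ 0.0094 -0.0004 -0.0729] [-0.0193 -0.0133 -0.0999] [ 0.0342  0.0139 -0.0395]
2857 29.68867652066532 0.000949854394435199
along [-0.0385 -0.0035]
top centre [-0.0007 -0.034 ] tip [-0.0502  0.0529] y [-0.011   0.0119]
```

View pics/w_b.png

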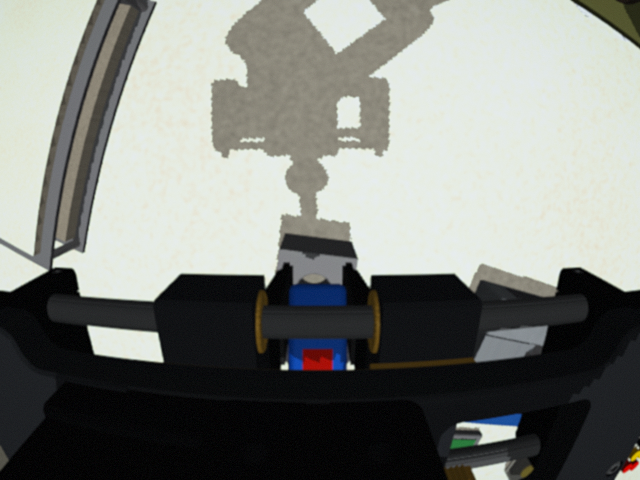

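```bash
cat > sc.py <<'E'
from h import *
import sys
np.set_printoptions(precision=4,suppress=True,linewidth=150)
s=state(); im,d=eyes.camera('scene'); P=cloud('scene',d); M=R.from_rotvec(s['tcp_rot']).as_matrix(); T=(P-np.array(s['tool_pos']))@M
w=(abs(T[...,1])<.035)&(T[...,0]>-.09)&(T[...,0]<.04)&(T[...,2]>-.035)&(T[...,2]<.09)&(P[...,2]>.08)
v,u=np.nonzero(w); print(s['tool_pos'],len(v),u.min(),u.max(),v.min(),v.max())
for z in np.arange(-.035,.09,.005):
    q=T[w&(abs(T[...,2]-z)<.0025)]
    if len(q)>2: print(round(z*1000),len(q),'x med %.1f min %.1f  y %.1f..%.1f'%(np.median(q[:,0])*1e3,q[:,0].min()*1e3,q[:,1].min()*1e3,q[:,1].max()*1e3))
u0,u1,v0,v1=max(u.min()-25,0),u.max()+25,max(v.min()-25,0),v.max()+25
k=min(700/(u1-u0),550/(v1-v0)); cv2.imwrite('pics/sc_%s.png'%sys.argv[1],cv2.resize(im[v0:v1,u0:u1],None,fx=k,fy=k,interpolation=cv2.INTER_CUBIC)); print(u0,v0,k)
E
python3 sc.py b
```

```text
[ 0.446  -0.2862  0.2036] 536 160 184 133 181
-35 28 x med -31.0 min -39.5  y -18.2..19.3
-30 51 x med -32.9 min -42.3  y -21.2..18.8
-25 51 x med -36.8 min -44.5  y -20.4..17.8
-20 54 x med -38.9 min -47.0  y -19.2..19.8
-15 45 x med -43.3 min -47.8  y -19.8..18.1
-10 43 x med -44.6 min -52.4  y -18.7..17.4
-5 42 x med -45.3 min -51.4  y -18.9..17.7
0 28 x med -38.3 min -47.4  y -21.9..20.0
5 21 x med -42.6 min -49.8  y -22.3..6.1
10 22 x med -42.0 min -52.3  y -9.6..7.9
15 23 x med -44.9 min -53.4  y -9.1..8.1
20 26 x med -48.4 min -58.4  y -9.4..7.1
25 21 x med -51.7 min -62.4  y -9.4..7.7
30 21 x med -53.0 min -59.8  y -9.0..7.4
35 20 x med -54.9 min -60.0  y -9.4..8.1
40 25 x med -58.2 min -62.2  y -9.2..8.2
45 15 x med -59.6 min -64.4  y -9.6..7.8
135 108 5.612244897959184
```

View pics/sc_b.png

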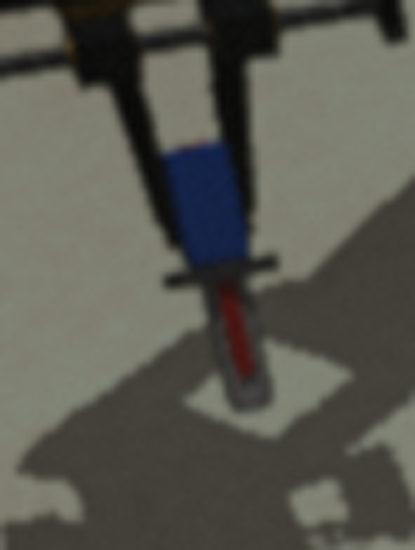

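{"fn": "arm_command", "kwargs": {
  "hand": [0,0,0,0,0],
  "delta_pos": [
    [-0.008,0.022,0],
    [-0.02,0.055,0],
    [-0.034,0.095,0],
    [-0.049,0.137,0],
    [-0.065,0.1825,0]
  ],
  "twist": [0,0,0,0,0]
}}

```text
time_s: 10.35
tool_pos: [0.4615, -0.0921, 0.2047]
tcp_rot: [-0.41, 3.114, -0.0]
contact_force: [0.8, 0.7, -2.0]
finger_gap: 0.251
finger_force: 30.0
```

{"fn": "arm_command", "kwargs": {
  "hand": [0,0,0,0,0],
  "delta_pos": [
    [-0.013,0.037,0],
    [-0.026,0.073,0],
    [-0.039,0.11,0],
    [-0.052,0.146,0],
    [-0.065,0.1825,0]
  ],
  "twist": [0,0,0,0,0]
}}

```text
time_s: 10.85
tool_pos: [0.4768, 0.1014, 0.2047]
tcp_rot: [-0.412, 3.114, -0.0]
contact_force: [0.4, 0.3, -1.4]
finger_gap: 0.253
finger_force: 30.0
```

{"fn": "arm_command", "kwargs": {
  "hand": [0,0,0,0,0],
  "delta_pos": [
    [-0.016,0.044,0],
    [-0.032,0.087,0],
    [-0.046,0.127,0],
    [-0.058,0.16,0],
    [-0.066,0.1825,0]
  ],
  "twist": [0.06,0.13,0.2,0.27,0.333]
}}

```text
time_s: 11.35
tool_pos: [0.4929, 0.2956, 0.2044]
tcp_rot: [-0.111, -3.139, -0.0]
contact_force: [-0.4, 0.1, -1.6]
finger_gap: 0.248
finger_force: 30.0
```

{"fn": "arm_command", "kwargs": {
  "hand": [0,0,0,0,0],
  "delta_pos": [
    [0,0,0],
    [0,0,0],
    [0,0,0],
    [0,0,0],
    [0,0,0]
  ],
  "twist": [0,0,0,0,0]
}}

```text
time_s: 11.85
tool_pos: [0.4933, 0.2923, 0.2047]
tcp_rot: [0.111, 3.139, -0.0]
contact_force: [-0.5, 0.3, -1.5]
finger_gap: 0.253
finger_force: 30.0
```

```bash
python3 tilt.py c; python3 sc.py c
python3 - <<'E'
from h import *
np.set_printoptions(precision=4,suppress=True)
im=cv2.imread('pics/w_c.png').astype(int)
s=state(); im,d=eyes.camera('wrist'); im=im.astype(int); P=cloud('wrist',d,s)
w=(abs(P[...,0]-.56)<.06)&(abs(P[...,1]-.288)<.06)&(P[...,2]>.045)&(P[...,2]<.125)&(im.min(2)>120); Q=P[w]; print('reader pts',len(Q))
for _ in range(4):
    c=Q.mean(0); n=np.linalg.svd(Q-c,full_matrices=False)[2][2]; n*=np.sign(n[2]); Q=P[w]; Q=Q[abs((Q-c)@n)<.004]
print(n,c,len(Q),np.degrees(np.arccos(n[2])),np.degrees(np.arctan2(n[1],n[0])))
E
```

```text
[0.4933 0.2923 0.2047] 175.9394949589331
all 3720 [ 0.0028  0.0003 -0.0501] [-0.0199 -0.0133 -0.0999] [ 0.0341  0.0141 -0.017 ]
[(-20, -44, 86), (-16, -44, 370), (-16, -40, 52), (-12, -44, 94), (-12, -40, 335), (-8, -40, 171), (-8, -36, 19), (4, -32, 227), (4, -28, 18), (8, -32, 118), (8, -28, 330), (12, -28, 125), (24, -92, 35)]
red 1399 [ 0.0105 -0.     -0.074 ] [-0.0195 -0.0133 -0.0999] [ 0.0341  0.0141 -0.0399]
2830 29.70909007258406 0.0009589351018998769
along [-0.0384 -0.004 ]
top centre [-0.0006 -0.034 ] tip [-0.0502  0.0528] y [-0.011   0.0119]
[0.4933 0.2924 0.2048] 573 432 453 128 177
-35 27 x med -31.5 min -38.2  y -22.5..19.0
-30 56 x med -32.4 min -43.6  y -21.7..19.4
-25 56 x med -36.1 min -44.2  y -21.6..18.4
-20 55 x med -39.1 min -46.4  y -20.5..18.6
-15 49 x med -41.5 min -47.6  y -20.3..18.9
-10 52 x med -44.8 min -53.6  y -19.7..12.9
-5 52 x med -43.0 min -51.4  y -20.8..16.5
0 25 x med -37.3 min -46.7  y -21.9..16.7
5 25 x med -40.9 min -52.5  y -22.2..5.2
10 26 x med -43.2 min -52.4  y -9.0..7.3
15 25 x med -45.3 min -58.2  y -10.0..7.2
20 24 x med -49.6 min -58.6  y -9.8..7.2
25 22 x med -50.8 min -60.6  y -9.5..7.4
30 25 x med -55.8 min -64.6  y -9.3..7.6
35 19 x med -56.1 min -62.5  y -9.5..4.7
40 19 x med -59.4 min -64.5  y -9.1..9.1
45 16 x med -60.0 min -62.1  y -9.2..5.0
407 103 5.555555555555555
reader pts 1760
[-0.5082  0.0251  0.8609] [0.5321 0.2904 0.0712] 1760 30.582457864939812 177.17359856605546
```

{"fn": "arm_command", "kwargs": {
  "hand": [0,0,0,0,0],
  "delta_pos": [
    [0,0,0.01],
    [0,0,0.022],
    [0,0,0.032],
    [0,0,0.039],
    [0,0,0.042]
  ],
  "twist": [0,0,0,0,0]
}}

```text
time_s: 12.5
tool_pos: [0.4924, 0.2928, 0.1608]
tcp_rot: [-0.109, -3.137, 0.002]
contact_force: [-0.7, -0.0, -1.0]
finger_gap: 0.252
finger_force: 30.0
```

{"fn": "arm_command", "kwargs": {
  "hand": [0,0,0,0,0],
  "delta_pos": [
    [0,0,0],
    [0,0,0],
    [0,0,0],
    [0,0,0],
    [0,0,0]
  ],
  "twist": [0,0,0,0,0]
}}

```text
time_s: 13.0
tool_pos: [0.4934, 0.2932, 0.1631]
tcp_rot: [0.11, 3.139, 0.001]
contact_force: [0.2, 0.1, -1.9]
finger_gap: 0.249
finger_force: 30.0
```

Run:
```python
from h import *
np.set_printoptions(precision=4,suppress=True)
s=state(); print(s['tool_pos'],s['contact_force'])
im,d=eyes.camera('scene'); P=cloud('scene',d)
n=np.array([-.499,.028,.866]); W=np.array([.5596,.2884,.088]); ax=np.array([.866,-.05,.499]); ay=np.cross(n,ax)
D=P-W; r=np.dstack([D@ax,D@ay,D@n])
w=(abs(r[...,0])<.03)&(abs(r[...,1])<.012)&(r[...,2]>-.02)&(r[...,2]<.07)
for z in np.arange(-.015,.066,.005):
    q=r[w&(abs(r[...,2]-z)<.0025)]
    if len(q)>1: print(round(z*1000),len(q),'x %.1f..%.1f y %.1f..%.1f'%(q[:,0].min()*1e3,q[:,0].max()*1e3,q[:,1].min()*1e3,q[:,1].max()*1e3))
cv2.imwrite('pics/rd.png',cv2.resize(im[110:260,370:520],None,fx=4,fy=4,interpolation=cv2.INTER_CUBIC))
```

```text
[0.4934 0.2932 0.1631] [ 0.2274  0.1078 -1.9051]
0 35 x -27.1..25.7 y -11.5..11.3
30 13 x 4.8..12.2 y -8.5..7.3
35 22 x 4.2..16.2 y -8.2..6.9
40 17 x 2.7..17.2 y -8.5..7.1
45 16 x 2.3..20.7 y -8.1..6.7
50 20 x 5.1..19.9 y -8.5..6.2
55 20 x 4.7..21.3 y -9.0..6.9
60 16 x 2.8..22.1 y -8.2..5.5
65 18 x 3.0..17.9 y -8.2..6.3
```

View pics/rd.png

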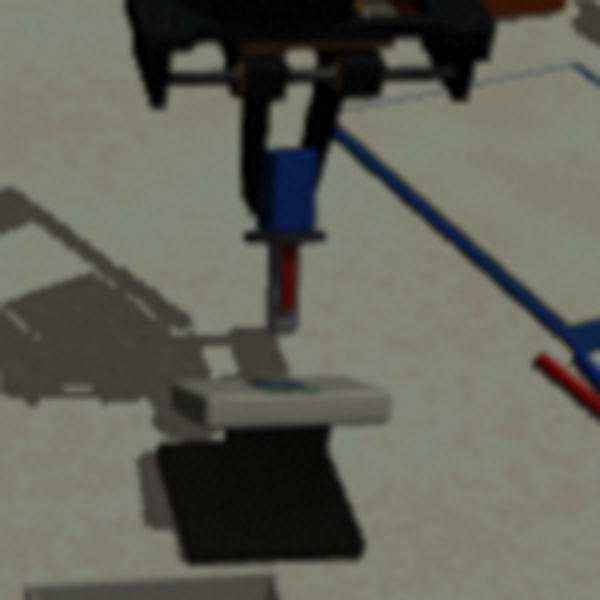

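{"fn": "arm_command", "kwargs": {
  "hand": [0,0,0,0,0],
  "delta_pos": [
    [0,0,0],
    [0,0,0],
    [0,0,0],
    [0,0,0],
    [0,0,0]
  ],
  "twist": [0,0,0,0,0]
}}

```text
time_s: 13.55
tool_pos: [0.4931, 0.2931, 0.1626]
tcp_rot: [-0.11, -3.14, 0.0]
contact_force: [0.6, 0.1, -0.8]
finger_gap: 0.25
finger_force: 30.0
```

{"fn": "arm_command", "kwargs": {
  "hand": [0,0,0,0,0],
  "delta_pos": [
    [0,0,0],
    [0,0,0],
    [0,0,0],
    [0,0,0],
    [0,0,0]
  ],
  "twist": [0,0,0,0,0]
}}

```text
time_s: 14.05
tool_pos: [0.4932, 0.2931, 0.1626]
tcp_rot: [-0.11, -3.14, -0.0]
contact_force: [-0.4, -0.3, -1.5]
finger_gap: 0.251
finger_force: 30.0
```

{"fn": "arm_command", "kwargs": {
  "hand": [0,0,0,0,0],
  "delta_pos": [
    [0,0,-0.01],
    [0,0,-0.025],
    [0,0,-0.04],
    [0,-0.01,-0.05],
    [0,-0.04,-0.05]
  ],
  "twist": [0,0,0,0,0]
}}

```text
time_s: 14.55
tool_pos: [0.4918, 0.2543, 0.2164]
tcp_rot: [0.105, 3.135, 0.004]
contact_force: [0.7, -0.4, -1.4]
finger_gap: 0.248
finger_force: 30.0
```

{"fn": "arm_command", "kwargs": {
  "hand": [0,0,0,0,0],
  "delta_pos": [
    [0,-0.04,0],
    [0,-0.08,0],
    [0,-0.12,0],
    [0,-0.16,0],
    [0,-0.2,0]
  ],
  "twist": [0,0,0,0,0]
}}

```text
time_s: 15.05
tool_pos: [0.4761, 0.0518, 0.2139]
tcp_rot: [0.109, 3.138, -0.0]
contact_force: [1.0, 0.1, -2.0]
finger_gap: 0.253
finger_force: 30.0
```

{"fn": "arm_command", "kwargs": {
  "hand": [0,0,0,0,0],
  "delta_pos": [
    [0,-0.04,0],
    [0,-0.08,0],
    [0,-0.12,0],
    [0,-0.16,0],
    [0,-0.2,0]
  ],
  "twist": [0,0,0,0,0]
}}

```text
time_s: 15.55
tool_pos: [0.4619, -0.148, 0.2141]
tcp_rot: [0.11, 3.138, -0.002]
contact_force: [1.5, -0.9, -1.9]
finger_gap: 0.252
finger_force: 30.0
```

{"fn": "arm_command", "kwargs": {
  "hand": [0,0,0,0,0],
  "delta_pos": [
    [-0.001,-0.04,0],
    [-0.002,-0.08,0],
    [-0.003,-0.11,0],
    [-0.003,-0.13,0],
    [-0.003,-0.1395,0]
  ],
  "twist": [-0.07,-0.14,-0.21,-0.28,-0.333]
}}

```text
time_s: 16.05
tool_pos: [0.455, -0.2876, 0.2138]
tcp_rot: [-0.412, 3.114, -0.002]
contact_force: [0.4, -0.1, -1.8]
finger_gap: 0.251
finger_force: 30.0
```

{"fn": "arm_command", "kwargs": {
  "hand": [0,0,0,0,0],
  "delta_pos": [
    [0,0,0.02],
    [0,0,0.04],
    [0,0,0.055],
    [0,0,0.065],
    [0,0,0.065]
  ],
  "twist": [0,0,0,0,0]
}}

```text
time_s: 16.55
tool_pos: [0.4548, -0.2846, 0.1462]
tcp_rot: [0.412, -3.112, -0.003]
contact_force: [-0.3, 0.7, -2.2]
finger_gap: 0.253
finger_force: 30.0
```

```bash
python3 tilt.py d; python3 -c "
import numpy as np
from h import *
P=None
s=state();im,d=eyes.camera('wrist');P=cloud('wrist',d,s)
c=P-np.array([.504,-.272,.062]);t=(abs(c[...,2])<.003)&(abs(c[...,0])<.06)&(abs(c[...,1])<.06);print(s['tool_pos'],P[t].min(0),P[t].max(0),t.sum())"
```

```text
[ 0.4548 -0.2846  0.1462] -164.91702222840672
all 3701 [ 0.0023  0.0001 -0.0495] [-0.0382 -0.0148 -0.0996] [ 0.0344  0.014  -0.0016]
[(-20, -44, 97), (-16, -44, 364), (-16, -40, 52), (-12, -44, 78), (-12, -40, 365), (-8, -40, 159), (-8, -36, 11), (4, -32, 240), (4, -28, 25), (8, -32, 105), (8, -28, 341), (12, -28, 111), (12, -24, 16), (24, -92, 29)]
red 1367 [ 0.0099 -0.0003 -0.0734] [-0.0195 -0.0133 -0.0996] [ 0.0344  0.014  -0.0402]
2855 29.793440934125538 0.0009377634753395756
along [-0.0385 -0.0036]
top centre [-0.0007 -0.034 ] tip [-0.0504  0.0528] y [-0.011   0.0119]
[ 0.45545831 -0.28502378  0.14744258] [ 0.46505124 -0.31267149  0.0590517 ] [ 0.49102784 -0.24162438  0.06347904] 1440
```

{"fn": "arm_command", "kwargs": {
  "hand": [0,0,0,0,0],
  "delta_pos": [
    [0,0,0.015],
    [0,0,0.03],
    [0,0,0.04],
    [0,0,0.047],
    [0,0,0.047]
  ],
  "twist": [0,0,0,0,0]
}}

```text
time_s: 17.15
tool_pos: [0.4548, -0.2844, 0.0987]
tcp_rot: [0.412, -3.112, -0.004]
contact_force: [-1.0, -0.4, -1.2]
finger_gap: 0.25
finger_force: 30.0
```

{"fn": "arm_command", "kwargs": {
  "hand": [0,0,0,0,0],
  "delta_pos": [
    [-0.005,0,0],
    [-0.01,0,0],
    [-0.015,0,0],
    [-0.02,0,0],
    [-0.025,0,0]
  ],
  "twist": [0,0,0,0,0]
}}

```text
time_s: 17.65
tool_pos: [0.4781, -0.2801, 0.1022]
tcp_rot: [0.413, -3.108, 0.003]
contact_force: [-10.2, -1.6, 6.5]
finger_gap: 0.254
finger_force: 30.0
```

```bash
python3 tilt.py e|tail -4; python3 sc.py e
```

```text
red 1583 [ 0.0081 -0.0001 -0.0703] [-0.0205 -0.0134 -0.0998] [ 0.0343  0.0139 -0.0391]
3301 20.83503974022338 0.0009469599059685273
along [-0.0339  0.0036]
top centre [-0.0002 -0.0358] tip [-0.0357  0.0577] y [-0.0111  0.0117]
[ 0.4789 -0.2798  0.1021] 392 170 192 180 213
-35 26 x med -20.7 min -31.0  y -21.0..18.3
-30 49 x med -27.0 min -35.5  y -21.3..20.7
-25 43 x med -28.3 min -37.5  y -20.7..19.1
-20 43 x med -31.6 min -37.2  y -19.1..17.4
-15 36 x med -31.0 min -39.2  y -19.4..18.3
-10 33 x med -35.0 min -38.2  y -16.6..17.2
-5 34 x med -36.5 min -41.7  y -16.8..15.7
0 53 x med -35.0 min -43.6  y -20.3..18.5
5 28 x med -23.0 min -37.9  y -22.6..19.7
10 11 x med -34.9 min -39.4  y -14.4..6.1
15 21 x med -30.6 min -41.4  y -9.4..7.9
20 15 x med -35.4 min -39.7  y -8.8..7.0
145 155 6.626506024096385
```

{"fn": "arm_command", "kwargs": {
  "hand": [0,0,0,0,0],
  "delta_pos": [
    [-0.004,0,0],
    [-0.008,0,0],
    [-0.012,0,0],
    [-0.016,0,0],
    [-0.02,0,0]
  ],
  "twist": [0,0,0,0,0]
}}

```text
time_s: 18.25
tool_pos: [0.4979, -0.275, 0.1052]
tcp_rot: [0.413, -3.109, 0.003]
contact_force: [-15.6, 1.4, 19.5]
finger_gap: 0.251
finger_force: 30.0
```

```bash
python3 tilt.py f|tail -4
```

```text
red 1530 [ 0.0107 -0.     -0.0721] [-0.0176 -0.0134 -0.0998] [ 0.0341  0.014  -0.0384]
3810 10.064552542708393 0.0009204721275700673
along [-0.0261  0.0149]
top centre [ 0.0016 -0.0383] tip [-0.0159  0.0602] y [-0.011   0.0117]
```

{"fn": "arm_command", "kwargs": {
  "hand": [0,0,0,0,0],
  "delta_pos": [
    [0,0,-0.005],
    [0.004,0,-0.005],
    [0.0085,0,-0.005],
    [0.0085,0,0.003],
    [0.0085,0,0.01]
  ],
  "twist": [0,0,0,0,0]
}}

```text
time_s: 18.8
tool_pos: [0.4909, -0.2755, 0.0898]
tcp_rot: [-0.412, 3.114, 0.0]
contact_force: [-0.9, 0.5, -2.1]
finger_gap: 0.25
finger_force: 30.0
```

```bash
python3 tilt.py g|tail -4; python3 sc.py g; python3 -c "
from h import *
s=state();print(s['tool_pos'],s['contact_force'])"
```

```text
red 1507 [ 0.0112 -0.0001 -0.0726] [-0.0171 -0.0133 -0.0996] [ 0.0342  0.014  -0.0395]
3782 9.873639973945096 0.0009291169491961811
along [-0.0257  0.0153]
top centre [ 0.0019 -0.0383] tip [-0.0153  0.0602] y [-0.011   0.0117]
[ 0.49   -0.2749  0.0881] 334 173 194 187 213
-35 29 x med -18.6 min -25.6  y -20.7..18.7
-30 36 x med -19.6 min -26.0  y -21.0..17.6
-25 35 x med -21.6 min -26.1  y -20.4..19.9
-20 42 x med -21.9 min -29.0  y -18.7..19.3
-15 34 x med -23.1 min -27.8  y -19.8..18.5
-10 34 x med -24.2 min -28.4  y -15.8..17.8
-5 28 x med -24.8 min -31.1  y -16.7..14.1
0 36 x med -25.2 min -29.9  y -18.9..13.9
5 59 x med -19.6 min -30.7  y -22.1..20.1
148 162 7.2368421052631575
[ 0.4899135  -0.27481785  0.08842506] [-0.64133885 -0.37986658 -2.2878531 ]
```

{"fn": "arm_command", "kwargs": {
  "hand": [0,0,0,0,0],
  "delta_pos": [
    [0,0,0.007],
    [-0.003,0,0.007],
    [-0.007,0,0.007],
    [-0.011,0,0.007],
    [-0.014,0,0.007]
  ],
  "twist": [0,0,0,0,0]
}}

```text
time_s: 19.4
tool_pos: [0.5021, -0.2726, 0.0834]
tcp_rot: [0.413, -3.107, -0.0]
contact_force: [-9.3, -2.0, 3.1]
finger_gap: 0.249
finger_force: 30.0
```

```bash
python3 tilt.py i|tail -4; python3 -c "
from h import *
s=state();print(s['tool_pos'],s['contact_force'])"
```

```text
red 1425 [ 0.0129 -0.0002 -0.0744] [-0.0166 -0.0134 -0.0998] [ 0.0341  0.0139 -0.039 ]
3735 6.0018129892623975 0.0009067122732615359
along [-0.0223  0.0187]
top centre [ 0.0028 -0.0386] tip [-0.0077  0.0609] y [-0.0111  0.0119]
[ 0.5024658  -0.27252271  0.08343912] [-7.49678863 -2.26837792  0.33340163]
```

{"fn": "arm_command", "kwargs": {
  "hand": [0,0,80,80,80],
  "delta_pos": [
    [0.003,0,0],
    [0.003,0,0],
    [0.003,0,0],
    [0.003,0,0],
    [0.003,0,0]
  ],
  "twist": [0,0,0,0,0]
}}

```text
time_s: 19.95
tool_pos: [0.5023, -0.273, 0.0844]
tcp_rot: [-0.412, 3.113, -0.001]
contact_force: [0.2, -0.2, 0.4]
finger_gap: 0.447
finger_force: 0.0
```

{"fn": "arm_command", "kwargs": {
  "hand": [80,80,80,80,80],
  "delta_pos": [
    [0,0,0],
    [0,0,0],
    [0,0,0],
    [0,0,0],
    [0,0,0]
  ],
  "twist": [0,0,0,0,0]
}}

```text
time_s: 20.45
tool_pos: [0.5016, -0.2728, 0.0836]
tcp_rot: [-0.412, 3.114, 0.0]
contact_force: [0.1, 0.2, 0.5]
finger_gap: 0.792
finger_force: 0.0
```

```bash
python3 tilt.py j|tail -4; python3 -c "
from h import *
s=state();print(s['tool_pos'],s['contact_force'],s['finger_gap'])
im,d=eyes.camera('wrist');P=cloud('wrist',d,s);B,G,Rr=[im[...,i].astype(int) for i in range(3)]
c=P-np.array([.504,-.272,.112]);t=(np.hypot(c[...,0],c[...,1])<.03)&(abs(c[...,2])<.008)&((B>Rr+40)|(Rr>B+40))
print(t.sum(),P[t].mean(0),cv2.minAreaRect(P[t][:,:2].astype(np.float32)))"
```

```text
red 373 [-0.0113  0.0004 -0.038 ] [-0.0211 -0.0054 -0.0949] [ 0.024   0.006  -0.0268]
3010 1.4808846402908886 0.0008931890473842009
along [-0.0227  0.0184]
top centre [-0.001  -0.0276] tip [-0.0036  0.0723] y [-0.0108  0.0118]
[ 0.50160586 -0.27278689  0.08361989] [ 0.4942335  -0.54007283  0.23270926] 0.7920950793585582
3157 [ 0.49694469 -0.27356391  0.11089015] ((0.5031080842018127, -0.2717832326889038), (0.04232923686504364, 0.02335081249475479), 14.591928482055664)
```

{"fn": "arm_command", "kwargs": {
  "hand": [80,80,80,0,0],
  "delta_pos": [
    [-0.0015,0.0006,0.004],
    [-0.0015,0.0006,0.008],
    [-0.0015,0.0006,0.008],
    [-0.0015,0.0006,0.008],
    [-0.0015,0.0006,0.008]
  ],
  "twist": [0,0,0,0,0]
}}

```text
time_s: 21.05
tool_pos: [0.5029, -0.2719, 0.0757]
tcp_rot: [0.412, -3.114, 0.0]
contact_force: [0.8, -0.2, 0.7]
finger_gap: 0.686
finger_force: 0.0
```

{"fn": "arm_command", "kwargs": {
  "hand": [0,0,0,0,0],
  "delta_pos": [
    [0,0,0],
    [0,0,0],
    [0,0,0],
    [0,0,0],
    [0,0,0]
  ],
  "twist": [0,0,0,0,0]
}}

```text
time_s: 21.55
tool_pos: [0.5029, -0.2718, 0.0757]
tcp_rot: [-0.412, 3.114, -0.0]
contact_force: [0.4, -0.2, -0.4]
finger_gap: 0.265
finger_force: 0.0
```

{"fn": "arm_command", "kwargs": {
  "hand": [0,0,0,0,0],
  "delta_pos": [
    [0,0,0],
    [0,0,0],
    [0,0,0],
    [0,0,0],
    [0,0,0]
  ],
  "twist": [0,0,0,0,0]
}}

```text
time_s: 22.05
tool_pos: [0.503, -0.2719, 0.0757]
tcp_rot: [-0.412, 3.114, -0.0]
contact_force: [0.5, -0.2, -0.3]
finger_gap: 0.25
finger_force: 30.0
```

```bash
python3 tilt.py k|tail -4; python3 -c "
from h import *
s=state();print(s['tool_pos'],s['contact_force'],s['finger_gap'],s['finger_force'],s['time_s'])"
```

```text
red 1388 [ 0.0125 -0.0001 -0.0735] [-0.0188 -0.0134 -0.0999] [ 0.0343  0.0141 -0.0346]
3374 1.4447293988784566 0.0009144729539826512
along [-0.0216  0.0196]
top centre [ 0.0003 -0.0356] tip [-0.0022  0.0644] y [-0.0111  0.0119]
[ 0.50295116 -0.27188852  0.07571863] [-0.29994398 -0.63615744  0.92276114] 0.24774717041071517 30.0 22.1
```

{"fn": "arm_command", "kwargs": {
  "hand": [0,0,0,0,0],
  "delta_pos": [
    [0,0,-0.02],
    [0,0,-0.05],
    [0,0,-0.09],
    [0,0,-0.12],
    [0,0,-0.14]
  ],
  "twist": [0,0,0,0,0]
}}

```text
time_s: 22.6
tool_pos: [0.5035, -0.2721, 0.2182]
tcp_rot: [-0.412, 3.112, -0.003]
contact_force: [-0.0, 1.0, -0.9]
finger_gap: 0.25
finger_force: 30.0
```

{"fn": "arm_command", "kwargs": {
  "hand": [0,0,0,0,0],
  "delta_pos": [
    [-0.012,0.018,0],
    [-0.03,0.046,0],
    [-0.052,0.08,0],
    [-0.075,0.115,0],
    [-0.1,0.153,0]
  ],
  "twist": [0,0,0,0,0]
}}

```text
time_s: 23.1
tool_pos: [0.5594, -0.0967, 0.215]
tcp_rot: [0.411, -3.114, -0.001]
contact_force: [0.5, 0.3, -1.2]
finger_gap: 0.251
finger_force: 30.0
```

{"fn": "arm_command", "kwargs": {
  "hand": [0,0,0,0,0],
  "delta_pos": [
    [-0.022,0.035,0],
    [-0.042,0.065,0],
    [-0.056,0.087,0],
    [-0.064,0.098,0],
    [-0.0666,0.1018,0]
  ],
  "twist": [0,0,0,0,0]
}}

```text
time_s: 23.6
tool_pos: [0.5974, 0.0185, 0.215]
tcp_rot: [0.415, -3.113, -0.0]
contact_force: [0.4, -1.0, -2.4]
finger_gap: 0.25
finger_force: 30.0
```

{"fn": "arm_command", "kwargs": {
  "hand": [0,0,0,0,0],
  "delta_pos": [
    [0,0,0],
    [0,0,0],
    [0,0,0],
    [0,0,0],
    [0,0,0]
  ],
  "twist": [0,0,0,0,0]
}}

```text
time_s: 24.1
tool_pos: [0.5974, 0.0169, 0.2158]
tcp_rot: [-0.411, 3.115, -0.0]
contact_force: [-0.1, 0.2, -2.1]
finger_gap: 0.252
finger_force: 30.0
```

```bash
python3 tilt.py l|tail -3
cat > hub.py <<'E'
from h import *
np.set_printoptions(precision=4,suppress=True)
s=state(); im,d=eyes.camera('wrist'); P=cloud('wrist',d,s); print(s['tool_pos'])
# metric map at z=.075 plane: ortho rectify, 0.25 mm/px
c=eyes.get_calibration('wrist'); f,cx,cy=K(c); H=np.array(c['hand_eye']); M=R.from_rotvec(s['tcp_rot']).as_matrix()
n=400; g=(np.arange(n)-n/2)*.00025
X,Y=np.meshgrid(g,g,indexing='ij')   # row ~ -x , col ~ -y
W=np.dstack([.5396-X,.0019-Y,np.full_like(X,.075)])
t=(W-np.array(s['tool_pos']))@M; q=(t-H[:3,3])@H[:3,:3]
th=np.arctan2(np.hypot(q[...,0],q[...,1]),q[...,2]); k=f*th/np.hypot(q[...,0],q[...,1])
o=cv2.remap(im,(q[...,0]*k+cx).astype(np.float32),(q[...,1]*k+cy).astype(np.float32),cv2.INTER_CUBIC)
cv2.imwrite('pics/hubr.png',o)
t=(abs(P[...,2]-.0745)<.004)&(np.hypot(P[...,0]-.5396,P[...,1]-.0019)<.035); print('hub',t.sum(),cv2.minEnclosingCircle(P[t][:,:2].astype(np.float32)),np.median(P[t],0))
E
python3 hub.py
```

```text
3373 1.3773535499877507 0.000898727124241058
along [-0.0216  0.0195]
top centre [ 0.0003 -0.0356] tip [-0.0021  0.0644] y [-0.011   0.0119]
[0.5974 0.017  0.2157]
hub 2093 ((0.541501522064209, 0.0021121921017766), 0.02608432061970234) [0.5393 0.0008 0.0745]
```

View pics/hubr.png

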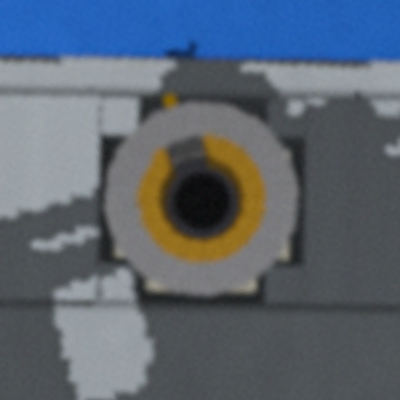

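{"fn": "arm_command", "kwargs": {
  "hand": [0,0,0,0,0],
  "delta_pos": [
    [0.02,0,0],
    [0.04,0,0],
    [0.055,0,0.02],
    [0.0595,0,0.045],
    [0.0595,0,0.06]
  ],
  "twist": [-0.013,-0.026,-0.026,-0.026,-0.026]
}}

```text
time_s: 24.7
tool_pos: [0.5387, 0.002, 0.1539]
tcp_rot: [0.452, -3.107, -0.001]
contact_force: [-0.5, -0.9, -2.6]
finger_gap: 0.252
finger_force: 30.0
```

{"fn": "arm_command", "kwargs": {
  "hand": [0,0,0,0,0],
  "delta_pos": [
    [0,0,0],
    [0,0,0],
    [0,0,0.005],
    [0,0,0.01],
    [0,0,0.013]
  ],
  "twist": [0,0,0,0,0]
}}

```text
time_s: 25.2
tool_pos: [0.5403, 0.0021, 0.1426]
tcp_rot: [-0.453, 3.108, -0.0]
contact_force: [-1.4, -0.0, -1.7]
finger_gap: 0.247
finger_force: 30.0
```

{"fn": "arm_command", "kwargs": {
  "hand": [0,0,0,0,0],
  "delta_pos": [
    [0,0,0.003],
    [0,0,0.006],
    [0,0,0.009],
    [0,0,0.012],
    [0,0,0.012]
  ],
  "twist": [0,0,0,0,0]
}}

```text
time_s: 25.7
tool_pos: [0.5396, 0.0021, 0.13]
tcp_rot: [0.453, -3.108, -0.0]
contact_force: [-0.4, 0.6, -2.1]
finger_gap: 0.25
finger_force: 30.0
```

{"fn": "arm_command", "kwargs": {
  "hand": [0,0,0,0,0],
  "delta_pos": [
    [0,0,0.002],
    [0,0,0.004],
    [0,0,0.006],
    [0,0,0.008],
    [0,0,0.01]
  ],
  "twist": [0,0,0,0,0]
}}

```text
time_s: 26.2
tool_pos: [0.54, 0.0021, 0.1205]
tcp_rot: [-0.453, 3.109, -0.0]
contact_force: [-0.2, -0.1, -2.2]
finger_gap: 0.251
finger_force: 30.0
```

{"fn": "arm_command", "kwargs": {
  "hand": [0,0,0,0,0],
  "delta_pos": [
    [0,0,0.003],
    [0,0,0.006],
    [0,0,0.009],
    [0,0,0.012],
    [0,0,0.014]
  ],
  "twist": [0,0,0,0,0]
}}

```text
time_s: 26.7
tool_pos: [0.5399, 0.0021, 0.1063]
tcp_rot: [0.453, -3.108, -0.0]
contact_force: [0.4, -0.8, -2.0]
finger_gap: 0.252
finger_force: 30.0
```

{"fn": "arm_command", "kwargs": {
  "hand": [0,0,0,0,0],
  "delta_pos": [
    [0,0,0.003],
    [0,0,0.006],
    [0,0,0.009],
    [0,0,0.012],
    [0,0,0.014]
  ],
  "twist": [0,0,0,0,0]
}}

```text
time_s: 27.2
tool_pos: [0.5402, 0.0021, 0.0933]
tcp_rot: [-0.453, 3.109, -0.0]
contact_force: [-3.0, 0.7, 6.0]
finger_gap: 0.252
finger_force: 30.0
```

{"fn": "arm_command", "kwargs": {
  "hand": [0,0,0,0,0],
  "delta_pos": [
    [0,0,0.0015],
    [0,0,0.003],
    [0,0,0.0045],
    [0,0,0.0055],
    [0,0,0.0065]
  ],
  "twist": [0,0,0,0,0]
}}

```text
time_s: 27.7
tool_pos: [0.5403, 0.002, 0.0887]
tcp_rot: [0.453, -3.108, -0.0]
contact_force: [-9.4, 0.7, 19.2]
finger_gap: 0.252
finger_force: 30.0
```

{"fn": "arm_command", "kwargs": {
  "hand": [0,0,0,0,0],
  "delta_pos": [
    [0,0,0],
    [0,0,0],
    [0,0,0],
    [0,0,0],
    [0,0,0]
  ],
  "twist": [0,0,0,0,0]
}}

```text
time_s: 28.2
tool_pos: [0.5404, 0.0021, 0.0887]
tcp_rot: [0.453, -3.109, 0.0]
contact_force: [-6.8, 0.5, 14.7]
finger_gap: 0.253
finger_force: 30.0
```

```bash
python3 tilt.py m|tail -3; python3 -c "
from h import *
s=state();print(s['tool_pos'],s['contact_force'],s['finger_force'],s['time_s'])"
```

```text
3388 1.2117900298563071 0.0009131162572228835
along [-0.0215  0.0199]
top centre [ 0.0002 -0.0356] tip [-0.0019  0.0644] y [-0.0111  0.012 ]
[0.54035425 0.0020769  0.08870919] [-6.72268635  0.32944301 13.69970922] 30.002819895744324 28.25
```

```bash
python3 -c "
from h import *
s=state();print(s['tool_pos'],s['contact_force']);print(bot.sign_off())"
```

```text
[0.54035425 0.0020769  0.08870919] [-6.72268635  0.32944301 13.69970922]
the job is handed in; nothing more can be done
None
```

I pointed the key at the reader window from about 28 mm and held it still for over a second. It is now fully home in the hub, still gripped and pressed down with about 14 N, and I handed the job in at about 28 s; no verdict came back.

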